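# Line up pipe offcuts by diameter along the fence

### The arm

A 6-joint arm with a two-finger parallel gripper is mounted at the origin on the work surface. World frame = base frame: x ahead of the robot, y to its left, z up, the work surface at z = 0. Lengths are in mm, angles in rad, forces in N, time in s.
With the tool pointing down it reaches from about 350 to 975 mm from the base axis. Payload 7.1 kg.
Tool frame: the origin (TCP) lies midway between the tips of the shut fingers; the grasp point (between the pads) lies ctrl.grip_point_offset behind it (ctrl.grip_point_offset is the distance from the TCP to the grasp point, in mm); z points along the fingers, y is the line along which they close (so a half turn about z gives the same grasp; the last joint's range is limited). The gripper opens to 88 mm and grips with 3 to 60 N. Pads are 20 mm wide; open, the fingers measure 115 mm over their backs; the gripper's body (75 mm by 178 mm) begins 61 mm behind the grasp point.
Start: joints at [-1.364, 0.423, 1.63, -0, 1.089, -0.019], TCP at [139.948, -609.113, 222.675] pointing down, gripper open.
Joint ranges: [-3, 3], [-0.9, 2.11], [0.09, 2.58], [-1.31, 4.45], [0.11, 2.69], [-2.54, 2.54]. Speed limits (rad/s): [2.39, 2.39, 3.01, 3.14, 3.14, 3.14].

### API

Orientations are given as a rotation vector (axis times angle).
In Python, from workcell import ctrl, get_image, close_job, finder gives the robot as it stands.
- The arm moves only by the tool servo_tool, never from a script. Its argument "deltas" is a list of rows, each a list of 2 entries, a list of its own where there are three numbers: the shift along the tool's x, y, z in mm, then the turn, a rotation vector about the tool's x, y, z in rad. A call has 1 to 5 rows; each row is the pose to reach, as a shift and turn from the pose commanded when the call began, along the tool's axes at that moment; what a row does not reach only later rows make up. A row lasts 1/12 s, in which the tool goes at most 41.7 mm and 7.16 degrees, less where a joint would pass 70% of its speed; a pose out of reach is approached as far as the arm can. A call with a gripper value outside its range is refused whole. "grip" is the closure, from -1 (fully open) to 1 (shut), so that 0 is half open, set as the call begins (left out, the last holds). The fingers move at their own pace and stop on an object; the grip force is fixed at half the most. Time passes only in rows, so rows that repeat a pose let the fingers close. It gives the time, the measured TCP pose, the force, the opening and the grip force at its end, in the units of the state.
- ctrl.get_obs(): the state, without advancing time (a new reading comes with each control period).
- get_image(name): name is "scene" or "top"; returns a dict with "frame" (420x560x3 uint8, blue, green, red), "depth" (420x560 float32, mm along the optical axis (not along the pixel's ray), 0 where there is no reading), "K" (3x3 intrinsics, pixels), "dist" ([k1, k2, p1, p2, k3] as OpenCV has them; the pictures are not rectified), "pose" (4x4, takes a point from camera to world coordinates). Camera axes: x right, y down, z forward; pixel columns grow to the right and rows downward; lengths in mm; the calibration is good to about 2 mm. A picture is of the moment at which its call begins.
- close_job(): hands the job in; it is judged then, once.
Trained networks look in a picture, given as the dict that the camera call returned (one of the last four; its "shot" number tells which), for a name from the list of things; names that differ only in an ending like _2 or _b are one class to them, and where a whole thing is asked for, a point or a joint stands for the part that bears it (a point fixed in the world has none). Each returns a list of dicts, best first, with "score" (0 to 1); they miss things now and then, are a little off and sometimes report something else, mostly with a low value. They report only what shows in the picture. A call takes as long as a camera call. They do not tell look-alikes from the thing itself.
- finder.search_frame(query, picture): "rect" ([centre column, centre row, width, height] as shares, 0 to 1, of the picture: columns of its width, rows of its height, round what is visible of it).
- finder.silhouettes(query, picture): "mask" (420x560 bool, what is visible of it) and "rect" ([centre column, centre row, width, height] as shares, 0 to 1, of the picture: columns of its width, rows of its height, round what is visible of it).
The state is a dict: "t": time; "qpos": joint angles; "qvel": joint speeds; "joint_torque": joint torques, N m; "ee_pos": TCP position; "orientation": TCP orientation; "ft_force": force on the tool from outside, world axes, zero at the start; "moment": the same for the moment, N m; "width": finger opening in mm; "grasp_force": force on a finger pad.
Only numpy, scipy, OpenCV 4.12 (cv2) and the standard library are available. Lean on these libraries where they do the work, as an engineer would, in place of code of your own. Each camera call takes 0.05 s, during which the arm holds its last target. There are 200 camera calls.

### The job

Line the four pipe offcuts up along the fence for welding in order of diameter: one standing upright and centred on each white soapstone cross, the thinnest on the cross nearest the stop block and the thickest on the one farthest from it. Set each pipe down gently, neither dropped nor knocked over, let go of them all, and leave the little tin where it stands.

Things in the scene. Friction and masses are not known exactly. Their poses are not given: they have to be found in the camera images.
- pipe_21_mid (a point): the thinnest pipe offcut: open steel tube, 21.3 mm outside diameter, 70 mm tall, standing upright and loose on the table, mass 0.07 to 0.5 kg; this point is on its axis half-way up (35 mm above its foot), z along the axis
- pipe_34_mid (a point): the second thinnest pipe offcut: open steel tube, 33.7 mm outside diameter, 70 mm tall, standing upright and loose on the table, mass 0.07 to 0.5 kg; this point is on its axis half-way up (35 mm above its foot), z along the axis
- pipe_48_mid (a point): the second thickest pipe offcut: open steel tube, 48.3 mm outside diameter, 70 mm tall, standing upright and loose on the table, mass 0.07 to 0.5 kg; this point is on its axis half-way up (35 mm above its foot), z along the axis
- pipe_60_mid (a point): the thickest pipe offcut: open steel tube, 60.3 mm outside diameter, 70 mm tall, standing upright and loose on the table, mass 0.07 to 0.5 kg; this point is on its axis half-way up (35 mm above its foot), z along the axis
- mark_a: one of four alike soapstone marks: a white cross of two 80 mm lines drawn flat on the table in front of the angle-iron fence; origin at the crossing, on the table top. The four make one row (straight to 5 mm), 105 to 125 mm apart; the letter says nothing of the place in the row. A 50 mm tall fence stands about 80 mm behind the row, farther from the robot
- mark_b: one of four alike soapstone marks: a white cross of two 80 mm lines drawn flat on the table in front of the angle-iron fence; origin at the crossing, on the table top. The four make one row (straight to 5 mm), 105 to 125 mm apart; the letter says nothing of the place in the row. A 50 mm tall fence stands about 80 mm behind the row, farther from the robot
- mark_c: one of four alike soapstone marks: a white cross of two 80 mm lines drawn flat on the table in front of the angle-iron fence; origin at the crossing, on the table top. The four make one row (straight to 5 mm), 105 to 125 mm apart; the letter says nothing of the place in the row. A 50 mm tall fence stands about 80 mm behind the row, farther from the robot
- mark_d: one of four alike soapstone marks: a white cross of two 80 mm lines drawn flat on the table in front of the angle-iron fence; origin at the crossing, on the table top. The four make one row (straight to 5 mm), 105 to 125 mm apart; the letter says nothing of the place in the row. A 50 mm tall fence stands about 80 mm behind the row, farther from the robot
- stop: the stop: a fixed rust-brown steel block 70 x 30 mm and 55 mm high with a steel bolt head on top (63 mm in all), in line with the row, 93 to 103 mm (centre to centre) beyond the end mark at one end of it (left or right; at the other end lies a low round dish of brass bolts); origin at the centre of its underside, x across the row
- tin_mid (a point): bystander: small closed tin, 38 mm diameter, 62 mm tall, blue label and white lid, standing loose among the pipes; this point is on its axis half-way up. The pipes, this tin, a flat red magnet (50 x 30 mm, 14 mm high) and a steel nut (30 mm, 14 mm high) stand in a loose line across the front of the row, pipe centres 120 to 180 mm apart in y with one of these three between each two: there is more room for the fingers in front of and behind a pipe (along x) than beside it
Things that resemble listed ones, but are neither listed nor needed, are in the scene too. What is shaped like the part that bears pipe_60_mid but red or yellow is not meant.

How it is judged:
By the outcome, as a careful person would: the job done as asked, in the order asked, and still so for the second after the job is handed in, with the robot touching nothing.
It also fails if it takes over 99 s, if anything falls off the work surface, if the arm or the gripper's body presses on something with over 40 N, if the wrist force passes 120 N, or if a joint passes its speed limit or range.

## Working session

There is one attempt and no reset: what is moved stays moved. The work goes in short steps, Python scripts to look and compute and a tool call to move; the robot and the scene stay as the last step left them, time stands still between calls to the robot, and variables do not carry over. Pictures are saved under pics/ and viewed, at most 14 in all, crops included, and the job is handed in when it is done.

Besides the shell and the picture viewer there is one more tool, called by a JSON object that holds its "name" and its "arguments", one argument or row to a line. servo_tool: Moves the arm, as the interface text tells. Its arguments: {"type":"object","properties":{"deltas":{"type":"array","items":{"type":"array"}},"grip":{"type":"number"}},"required":["deltas"]}

```bash
ls; mkdir -p pics; cat > a.py <<'E'
from workcell import ctrl,get_image,finder
import cv2,numpy as np
o=ctrl.get_obs();print(o['t'],o['ee_pos'],o['orientation'],o['width'],ctrl.grip_point_offset)
for n in('top','scene'):
    p=get_image(n);cv2.imwrite(f'pics/{n}0.png',p['frame'])
    np.savez(f'{n}0.npz',**{k:np.array(p[k]) for k in('frame','depth','K','dist','pose')})
    print(n,p['pose'].round(2).tolist())
    for q in('pipe_21_mid','pipe_34_mid','pipe_48_mid','pipe_60_mid','mark_a','stop','tin_mid'):
        print(q,[(round(d['score'],2),(np.array(d['rect'])*[560,420,560,420]).round(0).tolist()) for d in finder.search_frame(q,p)][:6])
E
python3 a.py
```

```text
pics
0.0 [ 139.84579421 -608.60725073  221.93027506] [-3.12015762e+00 -3.53787296e-01  2.53463072e-04] 87.84130422236896 18.700000000000003
top [[-0.01, -1.0, 0.06, 417.15], [-1.0, 0.0, -0.02, 9.95], [0.02, -0.06, -1.0, 1223.71], [0.0, 0.0, 0.0, 1.0]]
pipe_21_mid []
pipe_34_mid [(0.63, [371.0, 217.0, 20.0, 15.0])]
pipe_48_mid [(0.63, [302.0, 212.0, 19.0, 23.0])]
pipe_60_mid [(0.87, [174.0, 270.0, 29.0, 26.0]), (0.74, [225.0, 268.0, 31.0, 27.0]), (0.66, [236.0, 216.0, 30.0, 31.0]), (0.57, [272.0, 263.0, 22.0, 22.0])]
mark_a [(0.66, [370.0, 143.0, 37.0, 15.0]), (0.51, [268.0, 150.0, 16.0, 29.0])]
stop [(0.69, [176.0, 145.0, 21.0, 34.0]), (0.44, [371.0, 217.0, 20.0, 19.0])]
tin_mid [(0.69, [344.0, 228.0, 23.0, 20.0])]
scene [[0.46, 0.74, -0.49, 960.53], [0.89, -0.38, 0.26, -233.95], [0.01, -0.55, -0.83, 825.22], [0.0, 0.0, 0.0, 1.0]]
pipe_21_mid [(0.5, [371.0, 169.0, 16.0, 29.0])]
pipe_34_mid []
pipe_48_mid [(0.85, [245.0, 222.0, 31.0, 44.0])]
pipe_60_mid [(0.84, [309.0, 186.0, 32.0, 47.0]), (0.77, [337.0, 121.0, 33.0, 44.0]), (0.72, [249.0, 165.0, 35.0, 46.0]), (0.57, [290.0, 140.0, 32.0, 45.0])]
mark_a [(0.71, [370.0, 257.0, 9.0, 7.0]), (0.6, [255.0, 301.0, 18.0, 13.0]), (0.47, [189.0, 334.0, 39.0, 36.0])]
stop [(0.59, [416.0, 227.0, 44.0, 48.0])]
tin_mid [(0.96, [186.0, 226.0, 25.0, 33.0])]
```

```bash
python3 - <<'E'
import cv2
a=cv2.imread('pics/top0.png')[110:310,130:430];cv2.imwrite('pics/top0c.png',cv2.resize(a,(800,533),interpolation=cv2.INTER_CUBIC))
a=cv2.imread('pics/scene0.png')[80:380,90:490];cv2.imwrite('pics/scene0c.png',cv2.resize(a,(800,600),interpolation=cv2.INTER_CUBIC))
E
```

```text
(no output)
```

View pics/top0c.png

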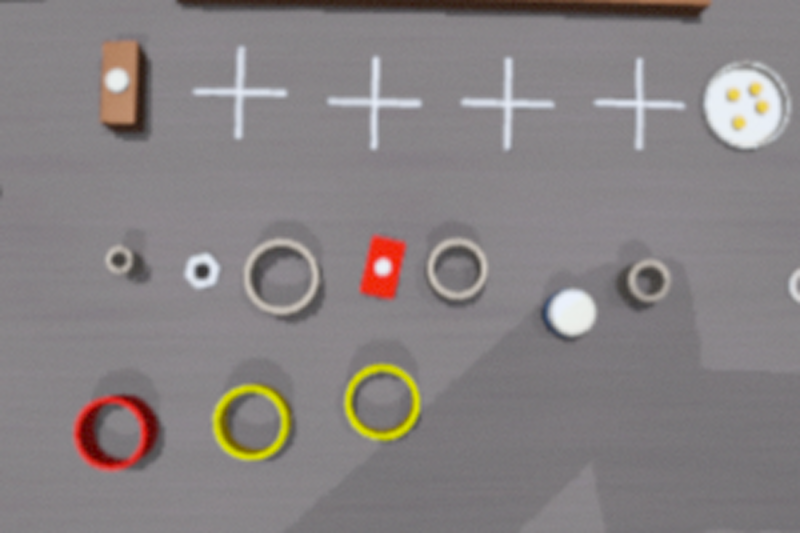

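View pics/scene0c.png

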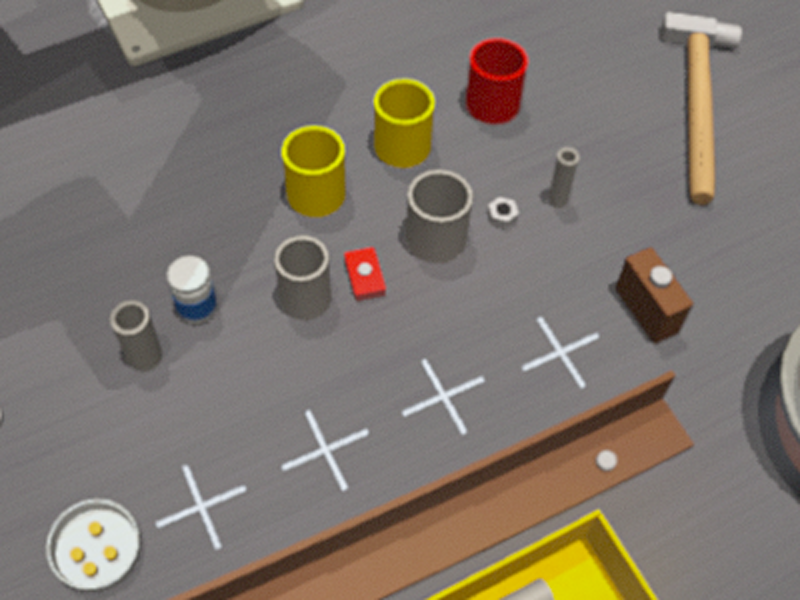

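The crops show the four grey pipes: top crop (119,260) = 21 mm, (282,277) = 60, (457,269) = 48, (648,281) = 34. The red and yellow tubes at (115,432), (252,422) and (382,402) are look-alikes, and the stop at (120,82) is on the left. The tin is at (571,313). So the leftmost cross at (240,93) takes pipe 21, and the next ones to the right take 34, 48 and 60.

```bash
cat > m.py <<'E'
import cv2,numpy as np
def load(p): return {k:np.array(p[k]) for k in('frame','depth','K','dist','pose')}
def rays(p,uv):
    n=cv2.undistortPoints(np.float64(uv).reshape(-1,1,2),p['K'],p['dist']).reshape(-1,2)
    return np.c_[n,np.ones(len(n))]
def onplane(p,uv,z):
    r=rays(p,uv)@p['pose'][:3,:3].T;c=p['pose'][:3,3]
    return c+r*((z-c[2])/r[:,2])[:,None]
def cloud(p):
    v,u=np.mgrid[:420,:560];uv=np.c_[u.ravel(),v.ravel()]
    P=(rays(p,uv)*p['depth'].reshape(-1,1))@p['pose'][:3,:3].T+p['pose'][:3,3]
    P[p['depth'].ravel()==0]=np.nan
    return P.reshape(420,560,3)
def project(p,X):
    T=np.linalg.inv(p['pose']);rv=cv2.Rodrigues(T[:3,:3])[0]
    return cv2.projectPoints(np.float64(X).reshape(-1,1,3),rv,T[:3,3],p['K'],p['dist'])[0].reshape(-1,2)
def pipe(p,C,xy,d,z0=62):
    from scipy.optimize import least_squares
    for _ in range(3):
        m=(np.hypot(C[...,0]-xy[0],C[...,1]-xy[1])<d/2+8)&(C[...,2]>z0)&(C[...,2]<80)
        v,u=np.nonzero(m)
        if len(u)<4:return None
        Q=onplane(p,np.c_[u,v],70);h=C[m]
        r=least_squares(lambda c:np.hypot(Q[:,0]-c[0],Q[:,1]-c[1])-(d/2-1.5),Q[:,:2].mean(0),loss='soft_l1');xy=r.x
    return xy.round(1),len(u),np.nanmedian(h[:,2]).round(1),np.sqrt(np.mean(r.fun**2)).round(1)
def mark(p,xy,R=36):
    # white strokes, symmetric about crossing: fit both lines
    g=p['frame'].astype(float);v,u=np.mgrid[:420,:560]
    W=onplane(p,np.c_[u.ravel(),v.ravel()],0).reshape(420,560,3)
    m=np.hypot(W[...,0]-xy[0],W[...,1]-xy[1])<48
    Q=W[m][:,:2];lum=g[m].min(1);w=np.clip(lum-np.median(lum)-25,0,None)
    from scipy.optimize import minimize
    def f(q):
        c,s=np.cos(q[2]),np.sin(q[2]);D=Q-q[:2];a=D@[c,s];b=D@[-s,c]
        k=lambda t:np.exp(-(t/2.5)**2)*(1)
        return -(w*(k(b)*(abs(a)<40)+k(a)*(abs(b)<40))).sum()
    best=min((minimize(f,[*xy,t],method='Nelder-Mead',options=dict(initial_simplex=np.array([[*xy,t],[xy[0]+6,xy[1],t],[xy[0],xy[1]+6,t],[*xy,t+.1]])))for t in(-.1,0,.1)),key=lambda r:r.fun)
    return best.x.round(2)
E
cat > b.py <<'E'
from m import *
top=dict(np.load('top0.npz'));sc=dict(np.load('scene0.npz'))
cv=lambda x,y:(130+x/2.667,110+y/2.667)
P={21:(119,260),34:(648,281),48:(457,269),60:(282,277)}
Ct,Cs=cloud(top),cloud(sc)
for d,c in P.items():
    xy=onplane(top,[cv(*c)],70)[0,:2];print(d,xy.round(1),'top',pipe(top,Ct,xy,d),'scene',pipe(sc,Cs,xy,d))
for c in((240,93),(374,102),(508,103),(640,104)):
    xy=onplane(top,[cv(*c)],0)[0,:2];print('mark',xy.round(1),mark(top,xy),mark(sc,xy))
for n,c,z in(('stop',(120,82),59),('tin',(571,313),62)):print(n,onplane(top,[cv(*c)],z)[0].round(1))
for p in(Ct,Cs):
    print('table z',np.nanmedian(p[200:300,250:300,2]))
E
python3 b.py
```

```text
21 [481. 215.] top (array([481.4, 215.1]), 39, np.float64(69.1), np.float64(1.1)) scene (array([486.1, 212.3]), 81, np.float64(67.9), np.float64(2.2))
34 [ 461.8 -218.2] top (array([ 462.9, -217.8]), 72, np.float64(69.4), np.float64(1.8)) scene (array([ 468.1, -219.8]), 151, np.float64(68.5), np.float64(1.9))
48 [472.5 -61. ] top (array([472.8, -60.4]), 113, np.float64(69.9), np.float64(1.2)) scene (array([478.8, -62.4]), 242, np.float64(68.4), np.float64(2.2))
60 [466.6  81.3] top (array([467.2,  82.9]), 151, np.float64(69.5), np.float64(1.5)) scene (array([473. ,  80.8]), 285, np.float64(68.2), np.float64(2.3))
mark [630.2 122.5] [ 6.3202e+02  1.2391e+02 -3.0000e-02] [ 6.3367e+02  1.2320e+02 -3.0000e-02]
mark [621.6   5.7] [ 6.2233e+02  6.0600e+00 -3.0000e-02] [ 6.2383e+02  5.4900e+00 -3.0000e-02]
mark [ 620.6 -111.2] [ 6.2132e+02 -1.1014e+02 -3.0000e-02] [ 6.2279e+02 -1.1054e+02 -3.0000e-02]
mark [ 620.1 -227.9] [ 6.2129e+02 -2.2640e+02 -3.0000e-02] [ 6.2270e+02 -2.2692e+02 -3.0000e-02]
stop [630.3 217.7  59. ]
tin [ 436.2 -155.2   62. ]
table z 0.5031788273763595
table z -0.11830369723458034
```

{"name": "servo_tool", "arguments": {
  "deltas": [
    [[30,-23,0],[0,0,-0.12]],
    [[60,-46,0],[0,0,-0.24]],
    [[90,-69,0],[0,0,-0.36]],
    [[120,-92,0],[0,0,-0.48]],
    [[150,-115,0],[0,0,-0.6]]
  ],
  "grip": -1
}}

```text
t: 1.22
ee_pos: [261.1, -462.1, 222.7]
orientation: [2.874, 1.268, 0.0]
ft_force: [0.9, -0.2, 0.0]
width: 88.0
grasp_force: 0.0
```

{"name": "servo_tool", "arguments": {
  "deltas": [
    [[34,1,0],[0,0,-0.12]],
    [[68,2,0],[0,0,-0.24]],
    [[103,3,0],[0,0,-0.36]],
    [[138,4,0],[0,0,-0.48]],
    [[172,5,0],[0,0,-0.6]]
  ]
}}

```text
t: 1.63
ee_pos: [381.7, -339.0, 223.0]
orientation: [2.37, 2.061, 0.0]
ft_force: [0.1, 0.1, -0.7]
width: 87.5
grasp_force: 0.0
```

{"name": "servo_tool", "arguments": {
  "deltas": [
    [[27,13,16],[0,0,-0.029]],
    [[54,26,32],[0,0,-0.058]],
    [[80,38,48],[0,0,-0.087]],
    [[107,51,64],[0,0,-0.116]],
    [[133,64,80],[0,0,-0.145]]
  ]
}}

```text
t: 2.05
ee_pos: [464.0, -216.8, 142.2]
orientation: [2.219, 2.223, 0.0]
ft_force: [0.4, 0.3, 1.1]
width: 88.1
grasp_force: 0.0
```

{"name": "servo_tool", "arguments": {
  "deltas": [
    [[0,0,0],[0,0,0]],
    [[0,0,0],[0,0,0]]
  ]
}}

```text
t: 2.22
ee_pos: [463.4, -216.8, 141.9]
orientation: [-2.217, -2.223, 0.001]
ft_force: [0.0, -0.5, -0.3]
width: 87.9
grasp_force: 0.0
```

{"name": "servo_tool", "arguments": {
  "deltas": [
    [[-1,0,35],[0,0,0]],
    [[-1,0,70],[0,0,0]],
    [[-1,0,95],[0,0,0]],
    [[-1,0,113],[0,0,0]],
    [[-1,0,122],[0,0,0]]
  ]
}}

```text
t: 2.63
ee_pos: [462.1, -219.8, 19.2]
orientation: [-2.222, -2.218, 0.001]
ft_force: [-0.3, 0.2, 0.8]
width: 88.1
grasp_force: 0.0
```

{"name": "servo_tool", "arguments": {
  "deltas": [
    [[0,0,0],[0,0,0]],
    [[0,0,0],[0,0,0]],
    [[0,0,0],[0,0,0]],
    [[0,0,0],[0,0,0]],
    [[0,0,0],[0,0,0]]
  ],
  "grip": 1
}}

```text
t: 3.05
ee_pos: [464.0, -219.5, 21.9]
orientation: [2.22, 2.22, 0.001]
ft_force: [0.1, -0.2, -0.5]
width: 57.6
grasp_force: 0.0
```

{"name": "servo_tool", "arguments": {
  "deltas": [
    [[0,0,0],[0,0,0]],
    [[0,0,0],[0,0,0]],
    [[0,0,0],[0,0,0]],
    [[0,0,0],[0,0,0]],
    [[0,0,0],[0,0,0]]
  ]
}}

```text
t: 3.47
ee_pos: [463.5, -219.1, 20.9]
orientation: [2.221, 2.221, 0.0]
ft_force: [0.9, 1.7, 3.4]
width: 32.3
grasp_force: 30.0
```

{"name": "servo_tool", "arguments": {
  "deltas": [
    [[0,0,-15],[0,0,0]],
    [[0,0,-45],[0,0,0]],
    [[0,0,-75],[0,0,0]],
    [[10,7,-90],[0,0,0]],
    [[35,25,-90],[0,0,0]]
  ]
}}

```text
t: 3.88
ee_pos: [488.9, -186.1, 113.7]
orientation: [2.222, 2.215, 0.002]
ft_force: [0.4, -0.4, -1.3]
width: 32.1
grasp_force: 30.0
```

{"name": "servo_tool", "arguments": {
  "deltas": [
    [[32,23,0],[0,0,0]],
    [[64,46,0],[0,0,0]],
    [[96,68,0],[0,0,0]],
    [[128,91,0],[0,0,0]],
    [[156,110,0],[0,0,0]]
  ]
}}

```text
t: 4.3
ee_pos: [599.0, -25.8, 110.3]
orientation: [-2.22, -2.222, 0.0]
ft_force: [0.3, -0.7, -2.6]
width: 32.3
grasp_force: 30.0
```

{"name": "servo_tool", "arguments": {
  "deltas": [
    [[20,15,0],[0,0,0]],
    [[30,22,0],[0,0,0]],
    [[34,25,8],[0,0,0]],
    [[34,25,30],[0,0,0]],
    [[34,25,50],[0,0,0]]
  ]
}}

```text
t: 4.72
ee_pos: [622.8, 5.4, 59.8]
orientation: [2.221, 2.222, -0.0]
ft_force: [0.1, -0.1, -2.1]
width: 32.5
grasp_force: 30.0
```

{"name": "servo_tool", "arguments": {
  "deltas": [
    [[0,0,18],[0,0,0]],
    [[0,0,28],[0,0,0]],
    [[0,0,33],[0,0,0]],
    [[0,0,35],[0,0,0]],
    [[0,0,35],[0,0,0]]
  ]
}}

```text
t: 5.13
ee_pos: [623.0, 5.4, 25.6]
orientation: [-2.222, -2.221, 0.001]
ft_force: [0.8, -0.1, -1.3]
width: 32.5
grasp_force: 30.0
```

{"name": "servo_tool", "arguments": {
  "deltas": [
    [[0,0,1.5],[0,0,0]],
    [[0,0,3],[0,0,0]],
    [[0,0,4],[0,0,0]],
    [[0,0,4.7],[0,0,0]],
    [[0,0,5],[0,0,0]]
  ]
}}

```text
t: 5.55
ee_pos: [623.4, 6.0, 20.9]
orientation: [2.221, 2.221, 0.0]
ft_force: [0.9, -0.4, 0.6]
width: 32.7
grasp_force: 30.0
```

```bash
cat > c.py <<'E'
import sys
from workcell import get_image,ctrl
from m import *
S={21:(482,215),34:(623,6),48:(473,-60.4),60:(467.5,82.5)}
for a in sys.argv[2:]:
    d,x,y=a.split(',');S[int(d)]=(float(x),float(y))
o=ctrl.get_obs();print(o['ee_pos'].round(1),o['width'].round(1),o['ft_force'].round(1),o['moment'].round(2))
for n in('top','scene'):
    p=get_image(n);cv2.imwrite(f'pics/{n}_{sys.argv[1]}.png',p['frame']);C=cloud(p)
    for d,xy in S.items():print(n,d,pipe(p,C,xy,d,66))
E
python3 c.py 1
```

```text
Traceback (most recent call last):
  File "c.py", line 7, in <module>
    o=ctrl.get_obs();print(o['ee_pos'].round(1),o['width'].round(1),o['ft_force'].round(1),o['moment'].round(2))
                                                ^^^^^^^^^^^^^^^^
AttributeError: 'float' object has no attribute 'round'
```

{"name": "servo_tool", "arguments": {
  "deltas": [
    [[0,0,0],[0,0,0]],
    [[0,0,0],[0,0,0]],
    [[0,0,0],[0,0,0]],
    [[0,0,0],[0,0,0]],
    [[0,0,0],[0,0,0]]
  ],
  "grip": -0.1
}}

```text
t: 5.97
ee_pos: [623.4, 6.0, 20.8]
orientation: [2.221, 2.221, 0.0]
ft_force: [0.4, 0.8, -0.5]
width: 48.5
grasp_force: 0.0
```

{"name": "servo_tool", "arguments": {
  "deltas": [
    [[0,0,-8],[0,0,0]],
    [[0,0,-30],[0,0,0]],
    [[0,0,-60],[0,0,0]],
    [[0,0,-90],[0,0,0]],
    [[0,0,-100],[0,0,0]]
  ]
}}

```text
t: 6.38
ee_pos: [625.6, 6.0, 125.4]
orientation: [2.218, 2.218, 0.007]
ft_force: [1.2, -0.0, 0.1]
width: 48.3
grasp_force: 0.0
```

{"name": "servo_tool", "arguments": {
  "deltas": [
    [[-8,-18,0],[0,0,0]],
    [[-22,-50,0],[0,0,0]],
    [[-37,-85,0],[0,0,0]],
    [[-52,-120,0],[0,0,0]],
    [[-67,-150,0],[0,0,0]]
  ],
  "grip": -1
}}

```text
t: 6.8
ee_pos: [470.6, -61.2, 120.5]
orientation: [-2.22, -2.221, 0.001]
ft_force: [0.0, -0.5, 0.8]
width: 77.8
grasp_force: 0.0
```

```bash
sed -i 's/^o=.*$/o=ctrl.get_obs();print(o["t"],o["ee_pos"])/' c.py; python3 c.py 1
```

```text
6.8 [470.55602032 -61.23378205 120.52124799]
top 21 (array([481.3, 215.3]), 35, np.float64(69.9), np.float64(1.0))
top 34 (array([620.7,   6.4]), 69, np.float64(70.2), np.float64(1.2))
top 48 None
top 60 (array([467.4,  83.1]), 135, np.float64(69.9), np.float64(1.4))
scene 21 (array([484.9, 213.3]), 56, np.float64(68.9), np.float64(1.6))
scene 34 (array([625.1,   4.9]), 123, np.float64(69.1), np.float64(1.3))
scene 48 (array([477.4, -61.7]), 123, np.float64(68.7), np.float64(1.6))
scene 60 (array([471.7,  81.5]), 206, np.float64(69.0), np.float64(1.7))
```

{"name": "servo_tool", "arguments": {
  "deltas": [
    [[0,2,25],[0,0,0]],
    [[0,2,55],[0,0,0]],
    [[0,2,80],[0,0,0]],
    [[0,2,95],[0,0,0]],
    [[0,2,100],[0,0,0]]
  ],
  "grip": -1
}}

```text
t: 7.32
ee_pos: [474.6, -60.7, 18.6]
orientation: [-2.22, -2.22, 0.003]
ft_force: [-0.1, 0.4, -0.0]
width: 88.0
grasp_force: 0.0
```

{"name": "servo_tool", "arguments": {
  "deltas": [
    [[0,0,0],[0,0,0]],
    [[0,0,0],[0,0,0]],
    [[0,0,0],[0,0,0]],
    [[0,0,0],[0,0,0]],
    [[0,0,0],[0,0,0]]
  ],
  "grip": 1
}}

```text
t: 7.73
ee_pos: [476.0, -61.1, 21.6]
orientation: [2.22, 2.22, 0.002]
ft_force: [0.7, 0.3, -0.6]
width: 57.8
grasp_force: 0.0
```

{"name": "servo_tool", "arguments": {
  "deltas": [
    [[0,0,0],[0,0,0]],
    [[0,0,0],[0,0,0]],
    [[0,0,0],[0,0,0]],
    [[0,0,0],[0,0,0]],
    [[0,0,0],[0,0,0]]
  ]
}}

```text
t: 8.15
ee_pos: [475.6, -61.1, 21.3]
orientation: [2.221, 2.221, 0.001]
ft_force: [-0.6, 0.6, 7.2]
width: 48.2
grasp_force: 30.0
```

{"name": "servo_tool", "arguments": {
  "deltas": [
    [[0,0,-15],[0,0,0]],
    [[0,0,-45],[0,0,0]],
    [[0,0,-75],[0,0,0]],
    [[-3,9,-90],[0,0,0]],
    [[-9,27,-90],[0,0,0]]
  ]
}}

```text
t: 8.57
ee_pos: [502.2, -69.9, 113.6]
orientation: [2.22, 2.22, 0.002]
ft_force: [0.1, -0.9, -3.3]
width: 48.7
grasp_force: 30.0
```

{"name": "servo_tool", "arguments": {
  "deltas": [
    [[-10,30,0],[0,0,0]],
    [[-20,60,0],[0,0,0]],
    [[-30,90,0],[0,0,0]],
    [[-37,110,0],[0,0,0]],
    [[-40,120,0],[0,0,0]]
  ]
}}

```text
t: 8.98
ee_pos: [624.6, -111.0, 110.5]
orientation: [2.221, 2.22, 0.001]
ft_force: [-0.2, -0.9, -2.3]
width: 48.6
grasp_force: 30.0
```

{"name": "servo_tool", "arguments": {
  "deltas": [
    [[0,0,15],[0,0,0]],
    [[0,0,40],[0,0,0]],
    [[0,0,65],[0,0,0]],
    [[0,0,80],[0,0,0]],
    [[0,0,85],[0,0,0]]
  ]
}}

```text
t: 9.4
ee_pos: [619.3, -109.4, 22.6]
orientation: [-2.218, -2.218, 0.005]
ft_force: [-0.9, 0.5, -2.9]
width: 48.4
grasp_force: 30.0
```

{"name": "servo_tool", "arguments": {
  "deltas": [
    [[0,0,1],[0,0,0]],
    [[0,0,2.5],[0,0,0]],
    [[0,0,4],[0,0,0]],
    [[0,0,4.7],[0,0,0]],
    [[0,0,5],[0,0,0]]
  ]
}}

```text
t: 9.82
ee_pos: [622.9, -110.2, 21.7]
orientation: [2.22, 2.221, 0.001]
ft_force: [0.2, -0.6, -2.0]
width: 48.7
grasp_force: 30.0
```

{"name": "servo_tool", "arguments": {
  "deltas": [
    [[0,0,0],[0,0,0]],
    [[0,0,0],[0,0,0]]
  ]
}}

```text
t: 9.98
ee_pos: [622.7, -110.1, 21.4]
orientation: [2.221, 2.221, 0.001]
ft_force: [-1.1, 0.2, 0.0]
width: 48.4
grasp_force: 30.0
```

{"name": "servo_tool", "arguments": {
  "deltas": [
    [[0,0,0.3],[0,0,0]],
    [[0,0,0.6],[0,0,0]],
    [[0,0,0.6],[0,0,0]]
  ]
}}

```text
t: 10.23
ee_pos: [622.7, -110.2, 21.3]
orientation: [2.221, 2.221, 0.001]
ft_force: [-2.8, 0.6, 6.8]
width: 48.2
grasp_force: 30.0
```

{"name": "servo_tool", "arguments": {
  "deltas": [
    [[0,0,0],[0,0,0]],
    [[0,0,0],[0,0,0]],
    [[0,0,0],[0,0,0]],
    [[0,0,0],[0,0,0]],
    [[0,0,0],[0,0,0]]
  ],
  "grip": -0.45
}}

```text
t: 10.65
ee_pos: [622.2, -110.1, 20.0]
orientation: [-2.221, -2.221, 0.0]
ft_force: [-0.5, -0.3, 1.0]
width: 63.9
grasp_force: 0.0
```

{"name": "servo_tool", "arguments": {
  "deltas": [
    [[0,0,-8],[0,0,0]],
    [[0,0,-30],[0,0,0]],
    [[0,0,-60],[0,0,0]],
    [[0,0,-90],[0,0,0]],
    [[0,0,-100.6],[0,0,0]]
  ]
}}

```text
t: 11.07
ee_pos: [624.5, -110.5, 125.2]
orientation: [2.218, 2.218, 0.005]
ft_force: [0.3, -0.4, -0.3]
width: 64.1
grasp_force: 0.0
```

{"name": "servo_tool", "arguments": {
  "deltas": [
    [[15,-12,0],[0,0,0]],
    [[43,-34,0],[0,0,0]],
    [[73,-58,0],[0,0,0]],
    [[103,-82,0],[0,0,0]],
    [[133,-106,0],[0,0,0]]
  ],
  "grip": -1
}}

```text
t: 11.48
ee_pos: [514.8, 23.8, 120.6]
orientation: [-2.222, -2.22, 0.0]
ft_force: [-0.1, 0.7, -0.7]
width: 87.6
grasp_force: 0.0
```

{"name": "servo_tool", "arguments": {
  "deltas": [
    [[25,-20,0],[0,0,0]],
    [[45,-36,0],[0,0,0]],
    [[59,-47,0],[0,0,0]],
    [[59,-47,0],[0,0,0]],
    [[59,-47,0],[0,0,0]]
  ]
}}

```text
t: 11.9
ee_pos: [469.0, 82.4, 120.8]
orientation: [2.219, 2.223, 0.0]
ft_force: [-0.1, 0.8, 1.1]
width: 87.7
grasp_force: 0.0
```

```bash
python3 c.py 2 48,622,-110
```

```text
11.9 [469.02301147  82.39117681 120.7953329 ]
top 21 (array([481.4, 215.6]), 14, np.float64(70.3), np.float64(1.0))
top 34 (array([620.8,   6.5]), 74, np.float64(70.2), np.float64(1.3))
top 48 (array([ 620.3, -109.5]), 109, np.float64(69.8), np.float64(1.2))
top 60 None
scene 21 (array([484.9, 213.5]), 54, np.float64(68.8), np.float64(1.4))
scene 34 (array([625.1,   4.9]), 123, np.float64(69.3), np.float64(1.4))
scene 48 (array([ 624.6, -110.8]), 203, np.float64(69.4), np.float64(1.4))
scene 60 (array([471.8,  81.8]), 175, np.float64(69.0), np.float64(1.6))
```

{"name": "servo_tool", "arguments": {
  "deltas": [
    [[0,0.5,20],[0,0,0]],
    [[0,0.5,45],[0,0,0]],
    [[0,0.5,70],[0,0,0]],
    [[0,0.5,90],[0,0,0]],
    [[0,0.5,100],[0,0,0]]
  ]
}}

```text
t: 12.42
ee_pos: [469.4, 80.8, 18.5]
orientation: [-2.222, -2.219, 0.003]
ft_force: [0.4, 0.5, -0.1]
width: 88.0
grasp_force: 0.0
```

{"name": "servo_tool", "arguments": {
  "deltas": [
    [[0,0,0],[0,0,0]],
    [[0,0,0],[0,0,0]],
    [[0,0,0],[0,0,0]],
    [[0,0,0],[0,0,0]],
    [[0,0,0],[0,0,0]]
  ],
  "grip": 1
}}

```text
t: 12.83
ee_pos: [470.4, 82.0, 21.7]
orientation: [2.221, 2.221, 0.002]
ft_force: [-0.9, -1.8, 3.2]
width: 60.1
grasp_force: 30.0
```

{"name": "servo_tool", "arguments": {
  "deltas": [
    [[0,0,0],[0,0,0]],
    [[0,0,0],[0,0,0]],
    [[0,0,0],[0,0,0]]
  ]
}}

```text
t: 13.08
ee_pos: [470.4, 82.0, 21.7]
orientation: [2.22, 2.221, 0.002]
ft_force: [-1.5, -2.4, 7.7]
width: 60.2
grasp_force: 30.0
```

{"name": "servo_tool", "arguments": {
  "deltas": [
    [[0,0,-15],[0,0,0]],
    [[0,0,-45],[0,0,0]],
    [[0,0,-78],[0,0,0]],
    [[-8,4,-95],[0,0,0]],
    [[-29,14,-95],[0,0,0]]
  ]
}}

```text
t: 13.5
ee_pos: [485.0, 54.3, 119.4]
orientation: [2.217, 2.222, 0.007]
ft_force: [0.2, -0.6, -3.9]
width: 60.2
grasp_force: 30.0
```

{"name": "servo_tool", "arguments": {
  "deltas": [
    [[-30,15,0],[0,0,0]],
    [[-62,31,0],[0,0,0]],
    [[-94,47,0],[0,0,0]],
    [[-126,62,0],[0,0,0]],
    [[-158,78,0],[0,0,0]]
  ]
}}

```text
t: 13.92
ee_pos: [561.6, -106.5, 115.7]
orientation: [-2.221, -2.221, 0.0]
ft_force: [1.1, 1.4, -4.2]
width: 60.2
grasp_force: 30.0
```

{"name": "servo_tool", "arguments": {
  "deltas": [
    [[-32,16,0],[0,0,0]],
    [[-64,32,0],[0,0,0]],
    [[-94,46,0],[0,0,0]],
    [[-114,56,0],[0,0,0]],
    [[-122,60,0],[0,0,0]]
  ]
}}

```text
t: 14.33
ee_pos: [622.7, -230.1, 115.5]
orientation: [2.223, 2.218, 0.0]
ft_force: [0.1, -0.1, -4.3]
width: 60.4
grasp_force: 30.0
```

{"name": "servo_tool", "arguments": {
  "deltas": [
    [[0,0,15],[0,0,0]],
    [[0,0,40],[0,0,0]],
    [[0,0,65],[0,0,0]],
    [[0,0,80],[0,0,0]],
    [[0,0,88],[0,0,0]]
  ]
}}

```text
t: 14.75
ee_pos: [619.6, -225.6, 25.1]
orientation: [-2.218, -2.219, 0.003]
ft_force: [-1.0, -0.3, -4.0]
width: 60.5
grasp_force: 30.0
```

{"name": "servo_tool", "arguments": {
  "deltas": [
    [[0,0,2],[0,0,0]],
    [[0,0,3.5],[0,0,0]],
    [[0,0,5],[0,0,0]],
    [[0,0,6],[0,0,0]],
    [[0,0,7],[0,0,0]]
  ]
}}

```text
t: 15.17
ee_pos: [622.5, -227.3, 21.8]
orientation: [2.22, 2.22, 0.001]
ft_force: [0.8, -1.9, 8.4]
width: 60.3
grasp_force: 30.0
```

{"name": "servo_tool", "arguments": {
  "deltas": [
    [[0,0,0],[0,0,0]],
    [[0,0,0],[0,0,0]]
  ]
}}

```text
t: 15.33
ee_pos: [622.5, -227.3, 21.8]
orientation: [2.22, 2.22, 0.001]
ft_force: [-0.8, 0.6, 1.3]
width: 60.4
grasp_force: 30.0
```

{"name": "servo_tool", "arguments": {
  "deltas": [
    [[0,0,0],[0,0,0]],
    [[0,0,0],[0,0,0]],
    [[0,0,0],[0,0,0]],
    [[0,0,0],[0,0,0]],
    [[0,0,0],[0,0,0]]
  ],
  "grip": -0.7
}}

```text
t: 15.75
ee_pos: [621.7, -227.0, 20.7]
orientation: [2.221, 2.221, 0.0]
ft_force: [0.6, -0.5, -0.3]
width: 74.5
grasp_force: 0.0
```

{"name": "servo_tool", "arguments": {
  "deltas": [
    [[0,0,-8],[0,0,0]],
    [[0,0,-30],[0,0,0]],
    [[0,0,-60],[0,0,0]],
    [[0,0,-90],[0,0,0]],
    [[0,0,-100],[0,0,0]]
  ]
}}

```text
t: 16.17
ee_pos: [624.0, -228.0, 125.6]
orientation: [2.217, 2.217, 0.004]
ft_force: [1.4, -0.5, 1.0]
width: 74.6
grasp_force: 0.0
```

{"name": "servo_tool", "arguments": {
  "deltas": [
    [[20,-20,0],[0,0,0]],
    [[45,-45,0],[0,0,0]],
    [[75,-70,0],[0,0,0]],
    [[110,-90,0],[0,0,0]],
    [[147,-105,0],[0,0,0]]
  ],
  "grip": -1
}}

```text
t: 16.58
ee_pos: [514.3, -79.3, 120.5]
orientation: [-2.223, -2.219, 0.001]
ft_force: [1.4, 0.4, -1.1]
width: 87.8
grasp_force: 0.0
```

{"name": "servo_tool", "arguments": {
  "deltas": [
    [[37,-5,0],[0,0,0]],
    [[74,-10,0],[0,0,0]],
    [[111,-15,0],[0,0,0]],
    [[148,-20,0],[0,0,0]],
    [[185,-25,0],[0,0,0]]
  ]
}}

```text
t: 17.0
ee_pos: [491.1, 106.6, 120.7]
orientation: [2.222, 2.221, 0.0]
ft_force: [0.5, 0.2, 0.3]
width: 87.9
grasp_force: 0.0
```

{"name": "servo_tool", "arguments": {
  "deltas": [
    [[35,-3,0],[0,0,0]],
    [[65,-6,0],[0,0,0]],
    [[90,-8,0],[0,0,0]],
    [[104,-8,0],[0,0,0]],
    [[109,-8,0],[0,0,0]]
  ]
}}

```text
t: 17.42
ee_pos: [483.7, 215.7, 120.7]
orientation: [2.219, 2.224, 0.001]
ft_force: [0.1, -0.3, -0.2]
width: 87.5
grasp_force: 0.0
```

```bash
python3 c.py 3 48,622,-110 60,622,-227
```

```text
17.4167 [483.69781268 215.73002755 120.66639321]
top 21 None
top 34 (array([620.8,   6.5]), 72, np.float64(69.7), np.float64(1.2))
top 48 (array([ 620.3, -109.6]), 110, np.float64(69.8), np.float64(1.2))
top 60 (array([ 621.1, -225.4]), 158, np.float64(70.0), np.float64(1.4))
scene 21 (array([484.8, 213.5]), 54, np.float64(68.9), np.float64(1.5))
scene 34 (array([625.4,   4.9]), 126, np.float64(68.8), np.float64(1.4))
scene 48 (array([ 624.6, -110.7]), 195, np.float64(69.1), np.float64(1.3))
scene 60 (array([ 624. , -226.3]), 316, np.float64(69.7), np.float64(1.6))
```

{"name": "servo_tool", "arguments": {
  "deltas": [
    [[0,0,20],[0,0,0]],
    [[0,0,45],[0,0,0]],
    [[0,0,70],[0,0,0]],
    [[0,0,90],[0,0,0]],
    [[0,0,100],[0,0,0]]
  ]
}}

```text
t: 17.93
ee_pos: [482.6, 211.7, 18.5]
orientation: [-2.223, -2.219, 0.005]
ft_force: [-0.4, -0.3, 0.4]
width: 87.9
grasp_force: 0.0
```

{"name": "servo_tool", "arguments": {
  "deltas": [
    [[0,0,0],[0,0,0]],
    [[0,0,0],[0,0,0]],
    [[0,0,0],[0,0,0]],
    [[0,0,0],[0,0,0]],
    [[0,0,0],[0,0,0]]
  ],
  "grip": 1
}}

```text
t: 18.35
ee_pos: [484.6, 214.2, 21.8]
orientation: [2.221, 2.221, 0.003]
ft_force: [0.6, -0.1, -0.4]
width: 57.7
grasp_force: 0.0
```

{"name": "servo_tool", "arguments": {
  "deltas": [
    [[0,0,0],[0,0,0]],
    [[0,0,0],[0,0,0]],
    [[0,0,0],[0,0,0]],
    [[0,0,0],[0,0,0]],
    [[0,0,0],[0,0,0]]
  ]
}}

```text
t: 18.77
ee_pos: [483.7, 214.0, 20.8]
orientation: [2.221, 2.222, 0.0]
ft_force: [1.0, 0.1, 1.0]
width: 24.9
grasp_force: 0.0
```

{"name": "servo_tool", "arguments": {
  "deltas": [
    [[0,0,0],[0,0,0]],
    [[0,0,0],[0,0,0]],
    [[0,0,0],[0,0,0]]
  ]
}}

```text
t: 19.02
ee_pos: [483.7, 214.0, 20.7]
orientation: [-2.221, -2.221, 0.0]
ft_force: [-0.7, 0.7, 1.6]
width: 20.8
grasp_force: 30.0
```

{"name": "servo_tool", "arguments": {
  "deltas": [
    [[0,0,-15],[0,0,0]],
    [[0,0,-45],[0,0,0]],
    [[0,0,-75],[0,0,0]],
    [[-6,9,-90],[0,0,0]],
    [[-21,29,-90],[0,0,0]]
  ]
}}

```text
t: 19.43
ee_pos: [513.2, 194.4, 114.0]
orientation: [2.218, 2.223, 0.006]
ft_force: [0.4, 0.3, -1.0]
width: 20.8
grasp_force: 30.0
```

{"name": "servo_tool", "arguments": {
  "deltas": [
    [[-18,30,0],[0,0,0]],
    [[-36,60,0],[0,0,0]],
    [[-54,90,0],[0,0,0]],
    [[-65,112,0],[0,0,0]],
    [[-70,120,0],[0,0,0]]
  ]
}}

```text
t: 19.85
ee_pos: [635.8, 121.1, 110.7]
orientation: [2.223, 2.218, 0.002]
ft_force: [0.3, 0.3, -0.2]
width: 21.4
grasp_force: 30.0
```

{"name": "servo_tool", "arguments": {
  "deltas": [
    [[0,0,15],[0,0,0]],
    [[0,0,40],[0,0,0]],
    [[0,0,65],[0,0,0]],
    [[0,0,78],[0,0,0]],
    [[0,0,83],[0,0,0]]
  ]
}}

```text
t: 20.27
ee_pos: [630.2, 122.9, 25.0]
orientation: [-2.219, -2.22, 0.006]
ft_force: [-0.7, 0.4, -1.5]
width: 21.3
grasp_force: 30.0
```

{"name": "servo_tool", "arguments": {
  "deltas": [
    [[0,0,2],[0,0,0]],
    [[0,0,3.5],[0,0,0]],
    [[0,0,5],[0,0,0]],
    [[0,0,6],[0,0,0]],
    [[0,0,7],[0,0,0]]
  ]
}}

```text
t: 20.68
ee_pos: [633.4, 123.1, 21.6]
orientation: [2.221, 2.221, 0.002]
ft_force: [0.2, -0.1, -1.4]
width: 20.8
grasp_force: 30.0
```

{"name": "servo_tool", "arguments": {
  "deltas": [
    [[0,0,0],[0,0,0]],
    [[0,0,0],[0,0,0]]
  ]
}}

```text
t: 20.85
ee_pos: [633.0, 123.0, 21.1]
orientation: [2.221, 2.221, 0.001]
ft_force: [-0.0, 1.3, -1.2]
width: 21.2
grasp_force: 30.0
```

{"name": "servo_tool", "arguments": {
  "deltas": [
    [[0,0,0.2],[0,0,0]],
    [[0,0,0.4],[0,0,0]],
    [[0,0,0.4],[0,0,0]],
    [[0,0,0.4],[0,0,0]]
  ]
}}

```text
t: 21.18
ee_pos: [632.9, 123.0, 20.7]
orientation: [2.221, 2.221, 0.001]
ft_force: [-1.4, -0.3, 3.3]
width: 21.0
grasp_force: 30.0
```

Seated. Release with a 37 mm opening, lift straight up and back away.

{"name": "servo_tool", "arguments": {
  "deltas": [
    [[0,0,0],[0,0,0]],
    [[0,0,0],[0,0,0]],
    [[0,0,0],[0,0,0]],
    [[0,0,0],[0,0,0]],
    [[0,0,0],[0,0,0]]
  ],
  "grip": 0.15
}}

```text
t: 21.6
ee_pos: [632.6, 122.9, 20.1]
orientation: [-2.221, -2.221, 0.0]
ft_force: [-0.9, 0.1, -0.4]
width: 37.4
grasp_force: 0.0
```

{"name": "servo_tool", "arguments": {
  "deltas": [
    [[0,0,-8],[0,0,0]],
    [[0,0,-30],[0,0,0]],
    [[0,0,-60],[0,0,0]],
    [[0,0,-90],[0,0,0]],
    [[0,0,-120],[0,0,0]]
  ]
}}

```text
t: 22.02
ee_pos: [632.5, 122.9, 141.9]
orientation: [-2.221, -2.221, 0.0]
ft_force: [-0.6, 0.6, -0.6]
width: 37.3
grasp_force: 0.0
```

{"name": "servo_tool", "arguments": {
  "deltas": [
    [[0,-30,0],[0,0,0]],
    [[0,-65,0],[0,0,0]],
    [[0,-100,0],[0,0,0]],
    [[0,-130,0],[0,0,0]],
    [[0,-150,0],[0,0,0]]
  ]
}}

```text
t: 22.43
ee_pos: [479.5, 122.6, 140.6]
orientation: [-2.221, -2.221, 0.002]
ft_force: [-0.5, 0.4, -0.2]
width: 37.1
grasp_force: 0.0
```

{"name": "servo_tool", "arguments": {
  "deltas": [
    [[0,0,0],[0,0,0]],
    [[0,0,0],[0,0,0]],
    [[0,0,0],[0,0,0]]
  ]
}}

```text
t: 22.68
ee_pos: [484.5, 123.2, 141.1]
orientation: [2.22, 2.221, 0.003]
ft_force: [0.7, -0.1, -0.6]
width: 37.4
grasp_force: 0.0
```

```bash
python3 c.py 4 21,633,123 48,622,-110 60,622,-227; python3 - <<'E'
import cv2
a=cv2.imread('pics/top_4.png')[110:310,130:430];cv2.imwrite('pics/top4c.png',cv2.resize(a,(800,533),interpolation=cv2.INTER_CUBIC))
E
```

```text
22.6833 [484.5005339  123.24474035 141.08288575]
top 21 (array([630.7, 125.9]), 36, np.float64(70.2), np.float64(1.1))
top 34 (array([620.9,   6.5]), 74, np.float64(69.4), np.float64(1.3))
top 48 (array([ 620.3, -109.4]), 112, np.float64(70.0), np.float64(1.2))
top 60 (array([ 620.9, -225.5]), 157, np.float64(69.7), np.float64(1.4))
scene 21 (array([634.1, 122.4]), 57, np.float64(68.6), np.float64(1.1))
scene 34 (array([625.2,   4.9]), 124, np.float64(69.2), np.float64(1.4))
scene 48 (array([ 624.6, -110.8]), 201, np.float64(69.1), np.float64(1.4))
scene 60 (array([ 624.1, -226.3]), 324, np.float64(69.7), np.float64(1.6))
```

View pics/top4c.png

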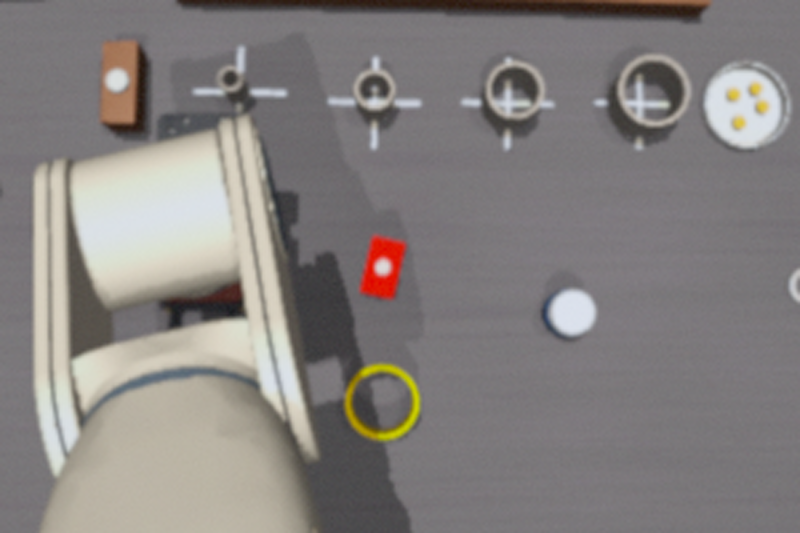

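The picture shows all four pipes upright on the crosses, at crop positions (231,78), (375,89), (515,90) and (653,91), with the rims shifted by parallax. They run from thin to thick away from the stop, within about 1 mm of the crosses when both cameras are averaged. The tin at (571,313) has not moved.

```bash
python3 -c "
from workcell import close_job
print(close_job())"
```

```text
the job is handed in; nothing more can be done
None
```

The job is handed in: all four pipes stand upright on their crosses, thinnest nearest the stop to thickest farthest away, within about 1 mm by camera, all released with the tin left in place; the hand-in returned no verdict.

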